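Uncover the oil port of the blue hammer oiler

ROBOT

A 6-joint arm with a two-finger parallel gripper is mounted at the origin on the work surface. World frame = base frame: x ahead of the robot, y to its left, z up, the work surface at z = 0. Lengths are in m, angles in rad, forces in N, time in s.
With the tool pointing down it reaches from about 0.275 to 0.975 m from the base axis. Payload 8.4 kg.
Tool frame: the origin (TCP) lies at the very end of the fingers, on their centre line; the grasp point (between the pads) lies 19 mm behind it; y points along the fingers, x is the direction in which the jaws open and shut, and the axes are right-handed (so a half turn about y gives the same grasp; the last joint's range is limited). The gripper opens to 92 mm and grips with 3 to 60 N. Pads are 20 mm wide; open, the fingers measure 128 mm over their backs; the gripper's body (75 mm by 189 mm) begins 69 mm behind the grasp point.
Start: joints at [1.249, 0.353, 1.633, -0, 1.155, -0.002], TCP at [0.196, 0.593, 0.215] pointing down, gripper open.
Joint ranges: [-2.63, 2.63], [-0.92, 2.1], [0.06, 2.66], [-1.3, 4.44], [0, 2.69], [-3.02, 3.02]. Speed limits (rad/s): [2.22, 2.22, 2.79, 3.14, 3.14, 3.14].

INTERFACE

Orientations are given as [roll, pitch, yaw] about the fixed x, y, z axes, in that order (R = Rz(yaw) Ry(pitch) Rx(roll)).
In Python, from cell import state, snapshot, close_job gives the robot as it stands.
- The arm moves only by the tool send_rows, never from a script. Its argument "plan" is a list of rows, each an object with "linear": the shift along the tool's x, y, z in cm, a list of three; "roll": the turn about the tool's y in rad; "gripper": the gripper command: -1 is fully open, 1 is shut, values between are in proportion. A call has exactly 10 rows; each row shifts and turns the pose as measured when the row begins, along the tool's axes as they then stand; what a row does not reach is not made up. A row lasts 1/10 s, in which the tool goes at most 50 mm and 8.59 degrees, less where a joint would pass 70% of its speed; a pose out of reach is approached as far as the arm can. A call with a gripper value outside its range is refused whole. The fingers move at their own pace and stop on an object; "grip_force" is the grip in N (left out, the last holds). Time passes only in rows, so rows that do not move let the fingers close, or fill a call up. It gives the time, the measured TCP pose, the force and the opening at its end, in the units of the state.
- state(): the state, without advancing time (a new reading comes with each control period).
- snapshot(name): name is "scene" or "top" or "wrist"; returns a dict with "color" (480x640x3 uint8, red, green, blue), "range_z" (480x640 float32, m along the optical axis (not along the pixel's ray), 0 where there is no reading), "fx", "fy", "cx", "cy" (pixels), "rvec" (rotation vector, rad) and "tvec" (3), from world to camera coordinates, as OpenCV has them; the wrist camera has in their place "hand_eye" (4x4, takes a point from camera to tool coordinates, whose origin is the TCP and whose axes are the tool frame's). Camera axes: x right, y down, z forward; pixel columns grow to the right and rows downward; lengths in m; the calibration is good to about 2 mm. The wrist camera is an equidistant fisheye: a pixel r from the principal point sees the ray r / f radians off the axis. A picture is of the moment at which its call begins: read the wrist's pose just before it.
- close_job(): hands the job in, once; it reports no verdict.
The state is a dict: "time_s": time; "joints": joint angles; "dq": joint speeds; "tau": joint torques, N m; "eef_pos": TCP position; "orientation": TCP orientation; "wrist_force": force on the tool from outside, world axes, zero at the start; "wrist_torque": the same for the moment, N m; "width": finger opening in m.
Only numpy, scipy, OpenCV 4.12 (cv2) and the standard library are available. Lean on these libraries where they do the work, as an engineer would, in place of code of your own. Each camera call takes 0.05 s, during which the arm holds its last target.

TASK

The blue oil-pump housing of the power hammer needs topping up: swivel its flat metal cover sideways about its pivot screw, anticlockwise as seen from above, by about a quarter turn from its shut position, so that the oil port underneath is fully uncovered, and let go. Leave the cover of the green housing as it is.

Things in the scene. Friction and masses are not known exactly. Their poses are not given: they have to be found in the camera images.
- blue_cover (a joint): Angle (rad) of the flat aluminium cover on the BLUE housing: 0 = shut over the oil port, grows as it turns anticlockwise seen from above (the only way it opens), hard stop at 1.75. Starts at 0 to 0.18. Turns level about one vertical screw; light friction (about 3 N at the knob), no spring, stays where left. Cover 5 mm thick, round end 52 mm across, top face 77 mm above the bench.
- blue_knob (a point): Centre of the top of the upright black round knob on the blue housing's cover, 117 mm above the bench. Knob 18 mm across, 40 mm tall (77 to 117 mm above the bench), fixed to the cover 70 mm from the pivot screw; its axes turn with the cover. Nothing else within 60 mm of it is higher than 81 mm above the bench.
- blue_screw (a point): Centre of the top of the cover's pivot screw, 81 mm above the bench, a dark slotted head 16 mm across. The cover turns about the vertical here. The port, a black opening 30 mm across in a brass ring, lies 54 mm from it in the housing's top face. The BLUE housing is a fixed block 150 x 120 x 70 mm on a foot 190 x 140 x 12 mm; its place and yaw vary.
- green_knob (a point): Centre of the top of the black knob on the cover of the GREEN housing, a bystander otherwise like the blue one; 117 mm above the bench. It must stay where it is. The two housings stand side by side, left and right in either order.
There are look-alikes about, which are no part of the job. What is shaped like the part that bears blue_cover but pink is not meant.

How it is judged:
At the end, for the whole second after the job is handed in: The blue housing's cover stands open at 1.2 rad or more (anywhere from there to its stop), at rest, and the green housing's knob is within 15 mm of where it started (value of joint blue_cover above 1.2 rad and velocity of joint blue_cover between -0.05 and 0.05 rad/s and distance of green_knob from where it was at the start of the episode below 0.015 m); the robot touches nothing.
It fails at once if the green housing's cover is moved (its knob by more than 15 mm) (distance of green_knob from where it was at the start of the episode above 0.015 m).
It also fails if it takes over 32 s, if anything falls off the work surface, if the arm or the gripper's body presses on something with over 40 N, if the wrist force passes 120 N, or if a joint passes its speed limit or range.

## Working session

There is one attempt and no reset: what is moved stays moved. The work goes in short steps, Python scripts to look and compute and a tool call to move; the robot and the scene stay as the last step left them, time stands still between calls to the robot, and variables do not carry over. Pictures are saved under pics/ and viewed, and the job is handed in when it is done.

Besides the shell and the picture viewer there is one more tool, called after "Request:" by a JSON object that holds its "op" and its "data". send_rows: Moves the arm, as the interface text tells. Its arguments: {"type":"object","properties":{"plan":{"type":"array","items":{"type":"object","properties":{"linear":{"type":"array","items":{"type":"number"}},"roll":{"type":"number"},"gripper":{"type":"number"}}}},"grip_force":{"type":"number"}},"required":["plan"]}

```bash
mkdir -p pics; ls; python3 - <<'E'
from cell import state,snapshot
import cv2,pickle
s=state();print(s)
for n in("scene","top"):
    d=snapshot(n);pickle.dump(d,open(f"pics/{n}0.pkl","wb"))
    cv2.imwrite(f"pics/{n}0.png",d["color"][:,:,::-1]);print(n,d["fx"],d["cx"],d["cy"],d["rvec"],d["tvec"])
E
```

```text
pics
{'time_s': 0.0, 'joints': array([ 1.24858824e+00,  3.53657143e-01,  1.63411013e+00,  7.35511478e-06,
        1.15522056e+00, -2.39950920e-03]), 'dq': array([-0.00094127, -0.00014875,  0.00073251, -0.00061514,  0.00136262,
       -0.00067937]), 'tau': array([-3.76085562e-03, -5.93861711e+01, -3.34198451e+01,  6.94146683e-02,
        2.37357127e-02, -1.20887657e-04]), 'eef_pos': array([0.1963319 , 0.5928432 , 0.21386836]), 'orientation': array([-1.57078625e+00,  1.39515619e-03,  1.25098478e+00]), 'wrist_force': array([-0.49573029, -0.36698715,  0.08622569]), 'wrist_torque': array([-0.0017141 ,  0.01844091, -0.05637138]), 'width': 0.09180293802583266}
scene 611.5656597740151 329.48532300637476 242.16236290299867 [ 2.00114294  1.79269198 -0.5193903 ] [-0.04327723 -0.32997641  1.31358516]
top 433.93777243933795 315.2251262597303 240.0062863570715 [ 2.17281218 -2.17233823  0.16971774] [0.0016794  0.47471283 0.79727528]
```

View pics/scene0.png

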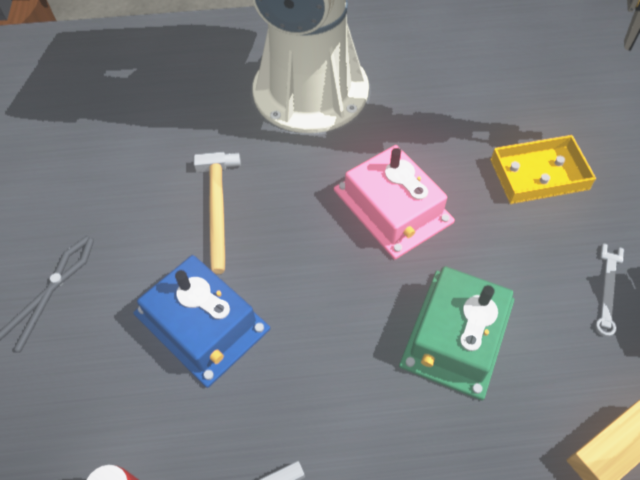

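View pics/top0.png

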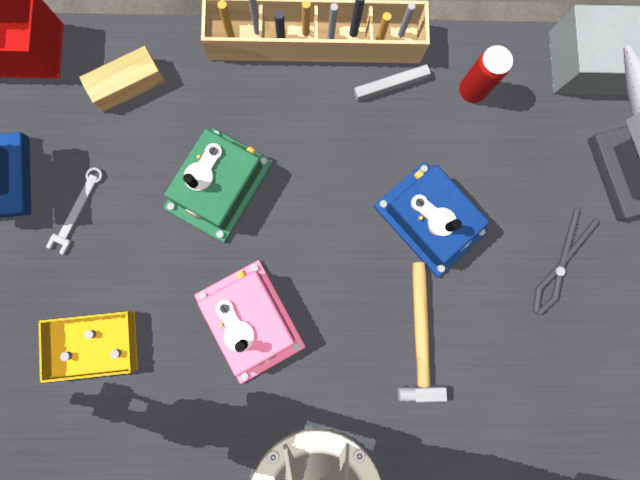

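```bash
cat > h.py <<'E'
import numpy as np,cv2,pickle
def load(n): return pickle.load(open(f"pics/{n}.pkl","rb"))
def K(d): return np.array([[d["fx"],0,d["cx"]],[0,d["fy"],d["cy"]],[0,0,1.]])
def world(d,u,v,z=None):
    R,_=cv2.Rodrigues(np.array(d["rvec"],float)); t=np.array(d["tvec"],float).ravel()
    ray=np.linalg.inv(K(d))@[u,v,1]
    if z is None: return R.T@(ray*d["range_z"][int(round(v)),int(round(u))]-t)
    o=-R.T@t; r=R.T@ray; return o+r*(z-o[2])/r[2]
def tri(d1,p1,d2,p2):
    P=[K(d)@np.c_[cv2.Rodrigues(np.array(d["rvec"],float))[0],np.array(d["tvec"],float).reshape(3)] for d in(d1,d2)]
    X=cv2.triangulatePoints(P[0],P[1],np.array(p1,float).reshape(2,1),np.array(p2,float).reshape(2,1)).ravel()
    return X[:3]/X[3]
E
python3 - <<'E'
from h import *
t=load("top0");s=load("scene0")
a=cv2.resize(t["color"][150:290,360:500,::-1],(560,560),interpolation=cv2.INTER_CUBIC)
b=cv2.resize(s["color"][245:385,130:270,::-1],(560,560),interpolation=cv2.INTER_CUBIC)
cv2.imwrite("pics/c_t.png",a);cv2.imwrite("pics/c_s.png",b)
for p in((640//2,240),(432,218),(100,200)): print(world(t,*p))
E
```

```text
[ 4.78449842e-01 -8.62349979e-03 -4.57808979e-04]
[ 0.50982832 -0.20986279  0.07606852]
[ 5.56649695e-01  4.23717462e-01 -3.04874361e-04]
```

View pics/c_t.png

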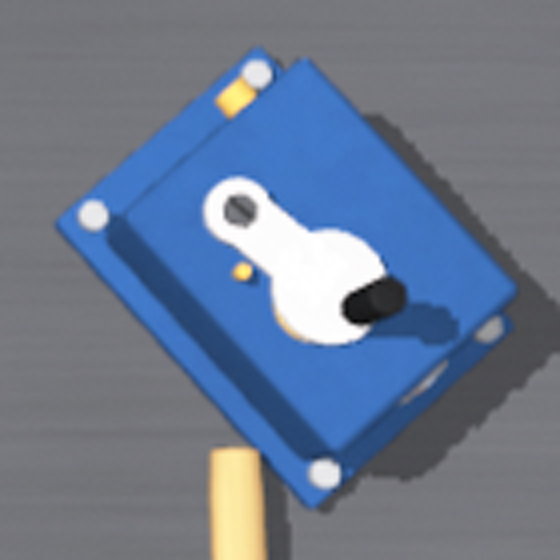

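View pics/c_s.png

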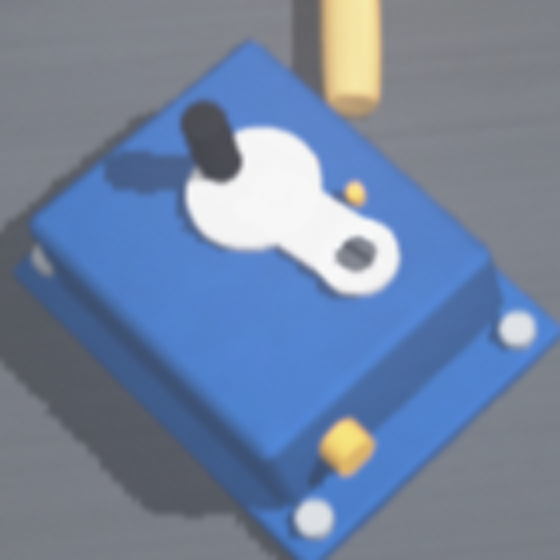

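```bash
python3 - <<'E'
from h import *
t=load("top0");s=load("scene0")
c=lambda x,y,ox,oy:((x+.5)/4-.5+ox,(y+.5)/4-.5+oy)
kt=c(391,297,360,150);ks=c(202,115,130,245);st=c(240,210,360,150);ss=c(356,254,130,245)
k=tri(t,kt,s,ks);p=tri(t,st,s,ss)
print("knob",k,world(t,*kt,.117),world(s,*ks,.117));print("screw",p,world(t,*st,.081),world(s,*ss,.081))
d=(k-p)[:2];print(np.hypot(*d),np.arctan2(d[1],d[0]))
pt=c(285,325,360,150);q=world(t,*pt,.07);e=(q-p)[:2];print("port edge",q,np.hypot(*e),np.arctan2(e[1],e[0]))
E
```

```text
knob [ 0.49272853 -0.24102293  0.11581149] [ 0.49245387 -0.24113536  0.117     ] [ 0.49352563 -0.24047592  0.117     ]
screw [ 0.53915082 -0.18829171  0.07616968] [ 0.53815144 -0.18665356  0.081     ] [ 0.54152339 -0.18768305  0.081     ]
0.07025390373675282 -2.2926523551627582
port edge [ 0.48698388 -0.20881064  0.07      ] 0.056057255860464394 -2.7668478017609854
```

```bash
cat >> h.py <<'E'
from scipy.linalg import logm
from scipy.spatial.transform import Rotation as Ro
def T(p,rpy):
    M=np.eye(4);M[:3,:3]=Ro.from_euler("xyz",rpy).as_matrix();M[:3,3]=p;return M
def twist(p0,r0,p1,yaw1,n):
    A=np.linalg.inv(T(p0,r0))@T(p1,[-np.pi/2,0,yaw1])
    from scipy.linalg import fractional_matrix_power as f
    M=np.real(f(A,1/n)); return M[:3,3]*100, Ro.from_matrix(M[:3,:3]).as_rotvec()
E
python3 - <<'E'
from h import *
from cell import state
s=state()
for n in(18,20): print(n,twist(s["eef_pos"],s["orientation"],[.4927,-.2408,.20],-.72,n))
E
```

```text
18 (array([ 0.12351887,  0.07874047, -5.80746995]), array([ 6.65335602e-05,  1.09500190e-01, -4.25600218e-05]))
20 (array([ 0.13979465,  0.0708491 , -5.2265324 ]), array([ 5.98802042e-05,  9.85501706e-02, -3.83040196e-05]))
```

Request:
{"op": "send_rows", "data": {"plan": [{"linear":[0.15,0.07,-4.9],"roll":0.094,"gripper":0.35},{"linear":[0.15,0.07,-4.9],"roll":0.094,"gripper":0.35},{"linear":[0.15,0.07,-4.9],"roll":0.094,"gripper":0.35},{"linear":[0.15,0.07,-4.9],"roll":0.094,"gripper":0.35},{"linear":[0.15,0.07,-4.9],"roll":0.094,"gripper":0.35},{"linear":[0.15,0.07,-4.9],"roll":0.094,"gripper":0.35},{"linear":[0.15,0.07,-4.9],"roll":0.094,"gripper":0.35},{"linear":[0.15,0.07,-4.9],"roll":0.094,"gripper":0.35},{"linear":[0.15,0.07,-4.9],"roll":0.094,"gripper":0.35},{"linear":[0.15,0.07,-4.9],"roll":0.094,"gripper":0.35}]}}

```text
time_s: 1.1
eef_pos: [0.5551, 0.2784, 0.2025]
orientation: [-1.572, 0.004, 0.285]
wrist_force: [0.7, 0.6, -0.1]
width: 0.0297
```

```bash
python3 - <<'E'
from h import *
from cell import state
s=state();print(s["eef_pos"],s["orientation"],s["width"],s["time_s"])
for n in(10,12,14,20): print(n,twist(s["eef_pos"],s["orientation"],[.4927,-.2408,.18],-.72,n))
E
```

```text
[0.55506718 0.27841955 0.20254502] [-1.57200995  0.00418991  0.2848106 ] 0.029668883579231205 1.1
10 (array([ 0.26112518,  0.23043707, -5.44732956]), array([ 0.00032148,  0.10048115, -0.00032216]))
12 (array([ 0.25563458,  0.19191368, -4.53804856]), array([ 0.0002679 ,  0.08373429, -0.00026846]))
14 (array([ 0.24239161,  0.16442642, -3.88868035]), array([ 0.00022963,  0.07177225, -0.00023011]))
20 (array([ 0.19898695,  0.11501011, -2.72039358]), array([ 0.00016074,  0.05024057, -0.00016108]))
```

Request:
{"op": "send_rows", "data": {"plan": [{"linear":[0.26,0.2,-4.9],"roll":0.092,"gripper":0.35},{"linear":[0.26,0.2,-4.9],"roll":0.092,"gripper":0.35},{"linear":[0.26,0.2,-4.9],"roll":0.092,"gripper":0.35},{"linear":[0.26,0.2,-4.9],"roll":0.092,"gripper":0.35},{"linear":[0.26,0.2,-4.9],"roll":0.092,"gripper":0.35},{"linear":[0.26,0.2,-4.9],"roll":0.092,"gripper":0.35},{"linear":[0.26,0.2,-4.9],"roll":0.092,"gripper":0.35},{"linear":[0.26,0.2,-4.5],"roll":0.092,"gripper":0.35},{"linear":[0.2,0.2,-4.0],"roll":0.08,"gripper":0.35},{"linear":[0.1,0.1,-2.5],"roll":0.05,"gripper":0.35}]}}

```text
time_s: 2.1
eef_pos: [0.5263, -0.1719, 0.1813]
orientation: [-1.577, 0.003, -0.623]
wrist_force: [0.1, 0.8, 0.5]
width: 0.0298
```

```bash
python3 - <<'E'
from h import *
from cell import state,snapshot
s=state();print(s["eef_pos"],s["orientation"],s["width"],s["time_s"],s["joints"])
d=snapshot("wrist");pickle.dump((s,d),open("pics/w1.pkl","wb"));cv2.imwrite("pics/w1.png",d["color"][:,:,::-1]);print(d["fx"],d["cx"],d["cy"],d["hand_eye"])
for n in(4,6,8): print(n,twist(s["eef_pos"],s["orientation"],[.4927,-.2408,.18],-.72,n))
E
```

```text
[ 0.52629864 -0.17185034  0.18130535] [-1.57655433  0.00265488 -0.62281605] 0.029783615659655444 2.1 [-0.31528035  0.28068721  1.81711964 -0.00540614  1.04806546  0.31023709]
371.64829954431775 323.4399355314841 238.4312090301058 [[ 9.99999588e-01 -5.86522595e-04 -6.93402981e-04  5.36619217e-04]
 [ 5.11331227e-04 -2.67381881e-01  9.63590509e-01 -1.69309324e-01]
 [-7.50571000e-04 -9.63590466e-01 -2.67381471e-01  7.55627357e-02]
 [ 0.00000000e+00  0.00000000e+00  0.00000000e+00  1.00000000e+00]]
4 (array([ 0.39209061,  0.03879556, -1.87759692]), array([ 0.00147062,  0.02429782, -0.00059325]))
6 (array([ 0.2664617 ,  0.0255825 , -1.25068592]), array([ 0.00098041,  0.01619854, -0.0003955 ]))
8 (array([ 0.20174518,  0.0190817 , -0.93761471]), array([ 0.00073531,  0.01214891, -0.00029662]))
```

View pics/w1.png

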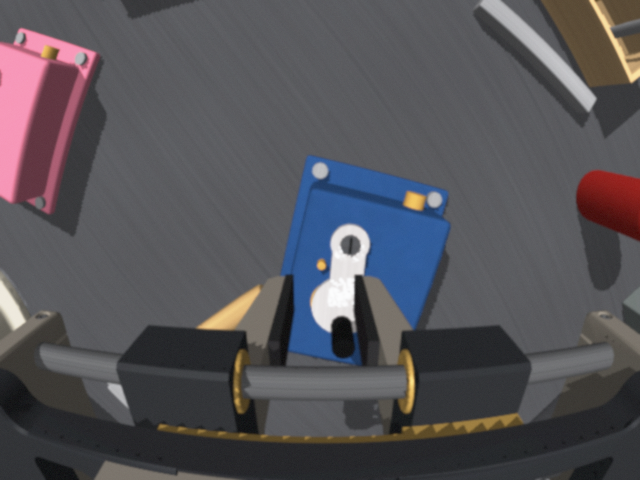

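The wrist view shows the blue housing with its screw at (350,244) and the black knob at about (343,335), between the fingers' directions. That agrees with the measured geometry.

Request:
{"op": "send_rows", "data": {"plan": [{"linear":[0.3,0.03,-1.4],"roll":0.018,"gripper":0.35},{"linear":[0.3,0.03,-1.4],"roll":0.018,"gripper":0.35},{"linear":[0.3,0.03,-1.4],"roll":0.018,"gripper":0.35},{"linear":[0.3,0.03,-1.4],"roll":0.018,"gripper":0.35},{"linear":[0.2,0.03,-1.2],"roll":0.016,"gripper":0.35},{"linear":[0.1,0,-0.8],"roll":0.01,"gripper":0.35},{"linear":[0.0,0,-0.2],"roll":0,"gripper":0.35},{"linear":[0,0,0],"roll":0,"gripper":0.35},{"linear":[0,0,0],"roll":0,"gripper":0.35},{"linear":[0,0,0],"roll":0,"gripper":0.35}]}}

```text
time_s: 3.15
eef_pos: [0.4847, -0.2487, 0.1793]
orientation: [-1.578, 0.004, -0.731]
wrist_force: [0.1, 0.1, 0.4]
width: 0.0298
```

```bash
python3 - <<'E'
from h import *
from cell import state,snapshot
s=state();print(s["eef_pos"],s["orientation"],s["width"],s["time_s"])
d=snapshot("wrist");pickle.dump((s,d),open("pics/w2.pkl","wb"))
cv2.imwrite("pics/w2.png",d["color"][:,:,::-1])
print(np.linalg.inv(T(s["eef_pos"],s["orientation"]))@[.4927,-.2408,.117,1])
def proj(P):
    c=np.linalg.inv(T(s["eef_pos"],s["orientation"])@d["hand_eye"])@[*P,1]
    th=np.arctan2(np.hypot(c[0],c[1]),c[2]);r=d["fx"]*th/np.hypot(c[0],c[1]);return d["cx"]+r*c[0],d["cy"]+r*c[1]
print(proj([.4927,-.2408,.117]),proj([.4927,-.2408,.077]),proj([.5392,-.1878,.081]))
E
```

```text
[ 0.4846665  -0.24868821  0.17925712] [-1.57827973  0.00427399 -0.73142995] 0.0297583643358331 3.15
[9.75964765e-04 6.21676873e-02 1.17019705e-02 1.00000000e+00]
(np.float64(324.40883203173996), np.float64(237.94439545946452)) (np.float64(324.53624006689535), np.float64(223.3652175301998)) (np.float64(323.3769164158552), np.float64(128.27940420824575))
```

View pics/w2.png

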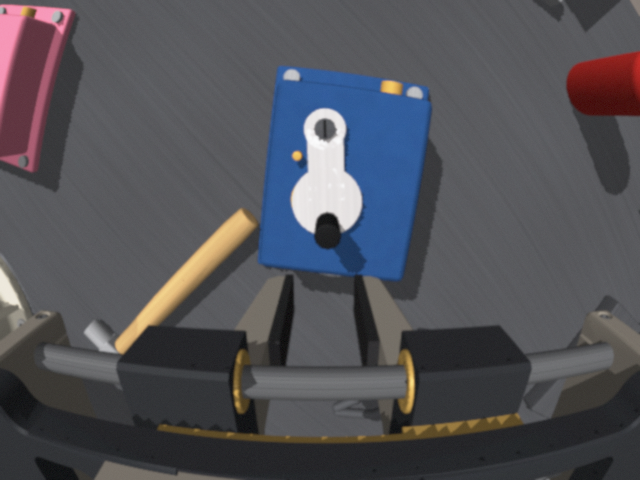

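The wrist view puts the knob top at (327,236) against a prediction of (324,238), and the screw at (325,128) against (323,128). They agree within 1 mm, so I'll centre over the knob and go down.

Request:
{"op": "send_rows", "data": {"plan": [{"linear":[0.1,0,0.7],"roll":0,"gripper":0.35},{"linear":[0.05,0,0.4],"roll":0,"gripper":0.35},{"linear":[0,0,0.1],"roll":0,"gripper":0.35},{"linear":[0,1.0,0],"roll":0,"gripper":0.35},{"linear":[0,1.0,0],"roll":0,"gripper":0.35},{"linear":[0,1.0,0],"roll":0,"gripper":0.35},{"linear":[0,1.0,0],"roll":0,"gripper":0.35},{"linear":[0,0.8,0],"roll":0,"gripper":0.35},{"linear":[0,0,0],"roll":0,"gripper":0.35},{"linear":[0,0,0],"roll":0,"gripper":0.35}]}}

```text
time_s: 4.2
eef_pos: [0.4937, -0.2388, 0.1253]
orientation: [-1.579, 0.007, -0.73]
wrist_force: [0.0, 0.0, -0.5]
width: 0.03
```

```bash
python3 - <<'E'
from h import *
from cell import state
s=state();print(s["eef_pos"],s["orientation"],s["wrist_force"])
print(np.linalg.inv(T(s["eef_pos"],s["orientation"]))@[.4927,-.2408,.09,1])
E
```

```text
[ 0.49373669 -0.2388054   0.12527445] [-1.57889323  0.00686233 -0.72981563] [ 0.02999755  0.02151324 -0.53564413]
[ 7.99271270e-04  3.52862733e-02 -1.89211990e-03  1.00000000e+00]
```

Request:
{"op": "send_rows", "data": {"plan": [{"linear":[0.1,0,-0.15],"roll":0,"gripper":0.35},{"linear":[0,0.7,0],"roll":0,"gripper":0.35},{"linear":[0,0.7,0],"roll":0,"gripper":0.35},{"linear":[0,0.7,0],"roll":0,"gripper":0.35},{"linear":[0,0.7,0],"roll":0,"gripper":0.35},{"linear":[0,0.6,0],"roll":0,"gripper":0.35},{"linear":[0,0.2,0],"roll":0,"gripper":0.35},{"linear":[0,0,0],"roll":0,"gripper":0.35},{"linear":[0,0,0],"roll":0,"gripper":0.35},{"linear":[0,0,0],"roll":0,"gripper":0.35}]}}

```text
time_s: 5.2
eef_pos: [0.4936, -0.2412, 0.0868]
orientation: [-1.579, 0.006, -0.73]
wrist_force: [0.4, -0.3, -0.7]
width: 0.0299
```

```bash
python3 - <<'E'
from h import *
from cell import state,snapshot
s=state();print(s["eef_pos"],s["orientation"],s["wrist_force"])
print(np.linalg.inv(T(s["eef_pos"],s["orientation"]))@[.4927,-.2408,.09,1])
cv2.imwrite("pics/w3.png",snapshot("wrist")["color"][:,:,::-1])
c=np.array([.539,-.188]);r=s["eef_pos"][:2]-c;print(np.hypot(*r),np.arctan2(r[1],r[0]))
for n in (14,16):
  a=1.42;ph=-2.293+a+.07
  print(twist(s["eef_pos"],s["orientation"],[c[0]+.07*np.cos(ph),c[1]+.07*np.sin(ph),.09],ph+np.pi/2,n))
E
```

```text
[ 0.49364408 -0.2412055   0.08677593] [-1.5785174   0.00553859 -0.72998282] [ 0.43807557 -0.34458234 -0.66842118]
[-9.91772019e-04 -3.21600706e-03 -3.52235993e-04  1.00000000e+00]
0.06991412254960762 -2.2767206602046404
(array([ 0.73666255, -0.02611307,  0.04776709]), array([ 0.00014806, -0.10698183, -0.00073175]))
(array([ 0.64491792, -0.02281902,  0.03748983]), array([ 0.00012955, -0.0936091 , -0.00064028]))
```

View pics/w3.png

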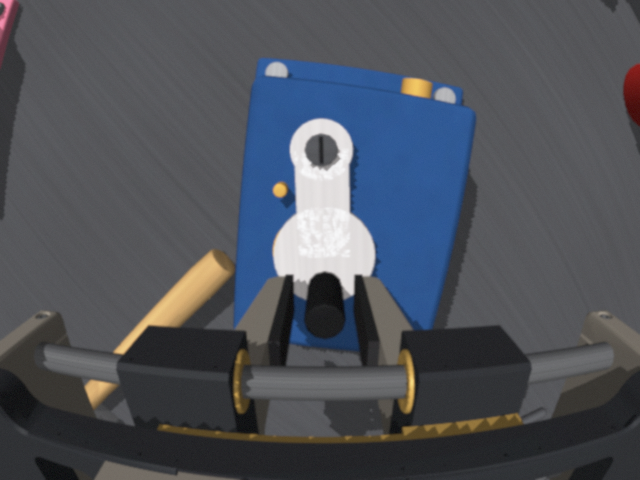

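The knob stands between the pads at (324,305). Now I'll push it around the arc.

Request:
{"op": "send_rows", "data": {"plan": [{"linear":[0.55,0,0.02],"roll":-0.08,"gripper":0.35},{"linear":[0.55,0,0.02],"roll":-0.08,"gripper":0.35},{"linear":[0.55,0,0.02],"roll":-0.08,"gripper":0.35},{"linear":[0.55,0,0.02],"roll":-0.08,"gripper":0.35},{"linear":[0.55,0,0.02],"roll":-0.08,"gripper":0.35},{"linear":[0.55,0,0.02],"roll":-0.08,"gripper":0.35},{"linear":[0.55,0,0.02],"roll":-0.08,"gripper":0.35},{"linear":[0.55,0,0.02],"roll":-0.08,"gripper":0.35},{"linear":[0.55,0,0.02],"roll":-0.08,"gripper":0.35},{"linear":[0.55,0,0.02],"roll":-0.08,"gripper":0.35}]}}

```text
time_s: 6.25
eef_pos: [0.5381, -0.2561, 0.0868]
orientation: [-1.565, 0.023, 0.101]
wrist_force: [-3.0, -2.0, 1.3]
width: 0.03
```

```bash
python3 - <<'E'
from h import *
from cell import state,snapshot
s=state();print(s["eef_pos"],s["orientation"],s["wrist_force"])
cv2.imwrite("pics/w4.png",snapshot("wrist")["color"][:,:,::-1])
c=np.array([.539,-.188]);r=s["eef_pos"][:2]-c;print(np.hypot(*r),np.arctan2(r[1],r[0])+2.293)
for n in (8,10):
  ph=-2.293+1.42+.09
  print(twist(s["eef_pos"],s["orientation"],[c[0]+.07*np.cos(ph),c[1]+.07*np.sin(ph),.088],ph+np.pi/2,n))
E
```

```text
[ 0.53810363 -0.25609009  0.08676136] [-1.56539563  0.02293166  0.10132803] [-3.0149695  -2.01724736  1.32923862]
0.06809599004312245 0.7090399273443093
(array([ 0.68554491, -0.0242571 , -0.03206212]), array([-0.00163221, -0.08581224, -0.00252129]))
(array([ 0.54826115, -0.01926392, -0.03036145]), array([-0.00130576, -0.0686498 , -0.00201704]))
```

View pics/w4.png

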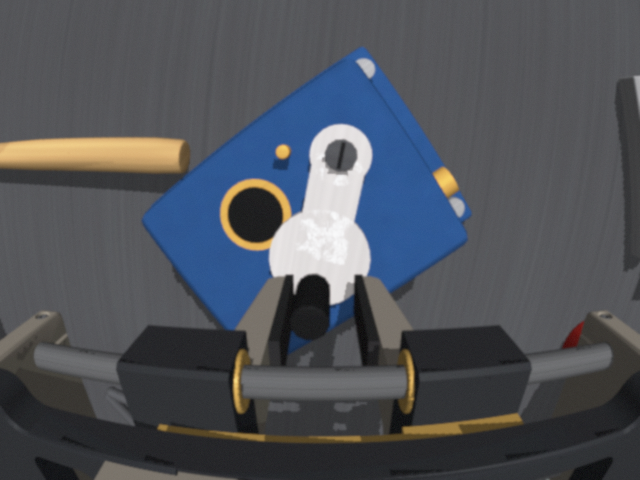

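The cover is following and the port at (255,214) is uncovering. I'll carry on.

Request:
{"op": "send_rows", "data": {"plan": [{"linear":[0.62,0,-0.03],"roll":-0.068,"gripper":0.35},{"linear":[0.62,0,-0.03],"roll":-0.068,"gripper":0.35},{"linear":[0.62,0,-0.03],"roll":-0.068,"gripper":0.35},{"linear":[0.62,0,-0.02],"roll":-0.068,"gripper":0.35},{"linear":[0.62,0,-0.02],"roll":-0.068,"gripper":0.35},{"linear":[0.6,0,-0.02],"roll":-0.068,"gripper":0.35},{"linear":[0.6,0,-0.02],"roll":-0.068,"gripper":0.35},{"linear":[0.5,0,0],"roll":-0.068,"gripper":0.35},{"linear":[0.3,0,0],"roll":-0.05,"gripper":0.35},{"linear":[0,0,0],"roll":0,"gripper":0.35}]}}

```text
time_s: 7.3
eef_pos: [0.5818, -0.2419, 0.0868]
orientation: [-1.55, 0.024, 0.708]
wrist_force: [0.6, 0.2, 1.1]
width: 0.03
```

```bash
python3 - <<'E'
from h import *
from cell import state,snapshot
s=state();print(s["eef_pos"],s["orientation"],s["wrist_force"])
cv2.imwrite("pics/w5.png",snapshot("wrist")["color"][:,:,::-1])
c=np.array([.539,-.188]);r=s["eef_pos"][:2]-c;print(np.hypot(*r),np.arctan2(r[1],r[0])+2.293)
E
```

```text
[ 0.58183494 -0.24190631  0.08684672] [-1.54990494  0.02389005  0.70845348] [0.57884775 0.22126796 1.0503302 ]
0.06885290073362207 1.393654503408222
```

View pics/w5.png

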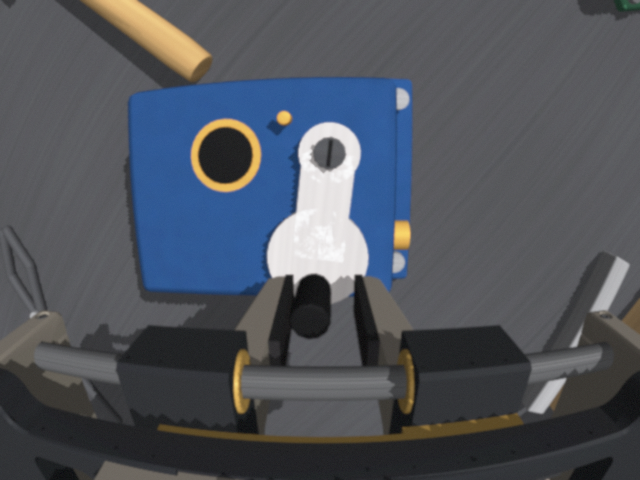

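Request:
{"op": "send_rows", "data": {"plan": [{"linear":[0.4,0,0],"roll":-0.04,"gripper":0.35},{"linear":[0.4,0,0],"roll":-0.04,"gripper":0.35},{"linear":[0,0,0],"roll":0,"gripper":0.35},{"linear":[-0.3,0,0],"roll":0,"gripper":0.35},{"linear":[-0.3,0,0],"roll":0,"gripper":0.35},{"linear":[0,0,0],"roll":0,"gripper":0.2},{"linear":[0,-0.5,0],"roll":0,"gripper":0.2},{"linear":[0,-1.0,0],"roll":0,"gripper":0.2},{"linear":[0,-1.5,0],"roll":0,"gripper":0.2},{"linear":[0,-2,0],"roll":0,"gripper":0.2}]}}

```text
time_s: 8.35
eef_pos: [0.5828, -0.2417, 0.1385]
orientation: [-1.546, 0.023, 0.774]
wrist_force: [-0.4, -0.2, 0.3]
width: 0.0369
```

Request:
{"op": "send_rows", "data": {"plan": [{"linear":[0,-2,0],"roll":0,"gripper":0.2},{"linear":[0,-2,0],"roll":0,"gripper":0.2},{"linear":[0,-2,0],"roll":0,"gripper":0.2},{"linear":[0,-2,-2],"roll":0,"gripper":0.2},{"linear":[0,-2,-2],"roll":0,"gripper":0.2},{"linear":[0,0,0],"roll":0,"gripper":0.2},{"linear":[0,0,0],"roll":0,"gripper":0.2},{"linear":[0,0,0],"roll":0,"gripper":0.2},{"linear":[0,0,0],"roll":0,"gripper":0.2},{"linear":[0,0,0],"roll":0,"gripper":0.2}]}}

```text
time_s: 9.35
eef_pos: [0.6148, -0.2692, 0.2532]
orientation: [-1.554, 0.019, 0.775]
wrist_force: [-0.0, -0.2, 1.4]
width: 0.0365
```

```bash
python3 - <<'E'
from h import *
from cell import state,snapshot
s=state();print(s["eef_pos"],s["orientation"],s["wrist_force"],abs(s["dq"]).max())
for n in("wrist","scene","top"):
    d=snapshot(n);pickle.dump(d,open(f"pics/{n}9.pkl","wb"));cv2.imwrite(f"pics/{n}9.png",d["color"][:,:,::-1])
for n in("scene","top"):
    a=load(n+"0")["color"];b=load(n+"9")["color"];df=np.abs(a.astype(int)-b).max(2)
    sl=(slice(265,400),slice(400,515)) if n=="scene" else (slice(125,245),slice(160,275))
    print(n,"green changed px",(df[sl]>40).sum())
E
```

```text
[ 0.61479424 -0.26917345  0.25319883] [-1.5538525   0.01923457  0.77450588] [-6.18069042e-04 -1.86544769e-01  1.35072739e+00] 0.015701787495707418
scene green changed px 0
top green changed px 0
```

View pics/wrist9.png

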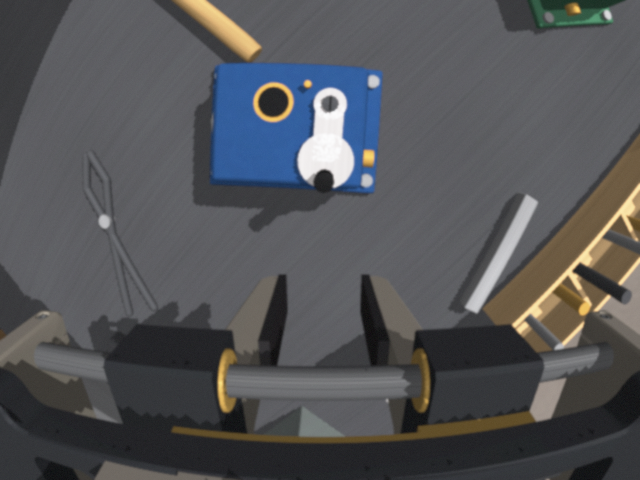

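View pics/scene9.png

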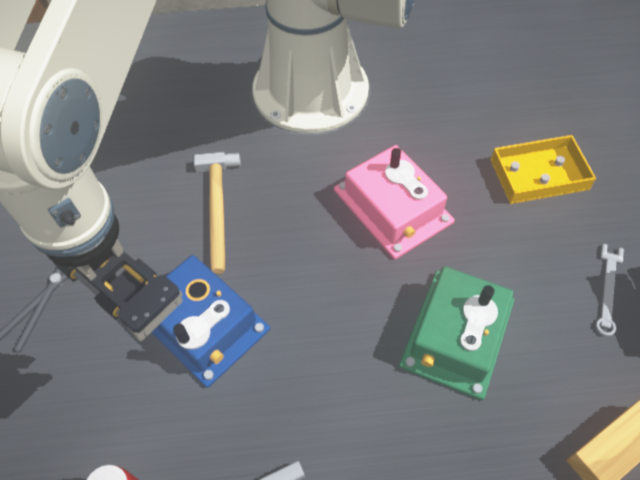

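```bash
python3 - <<'E'
from h import *
from cell import close_job
s=load("scene9")
sc=world(s,219,308.5,.081);po=world(s,198,290,.07);co=world(s,194,332,.077)
f=lambda a:np.arctan2(*(a-sc)[1::-1]);print(np.linalg.norm((po-sc)[:2]),np.linalg.norm((co-sc)[:2]),f(co)-f(po))
print(close_job())
E
```

```text
0.05463845489159512 0.05155916644668484 1.5881629825447712
the job is handed in; nothing more can be done
None
```

I swivelled the blue housing's cover anticlockwise by about a quarter turn, and its oil port is fully uncovered. I straddled the knob with the half-closed fingers, pushed it round its arc, backed off and lifted clear. The job is handed in.

- **Cover angle:** the last scene picture gives about 1.5–1.6 rad from shut, against the 1.2 rad required. The wrist view shows about a right angle too. Both are rough readings from pixels picked by eye. The arm's own path suggests about 1.35–1.5 rad.
- **Position check:** the port came out 54.6 mm from the screw, against the 54 mm stated. Screw height was the weakest measurement: two views gave 76 mm against the stated 81 mm. Its horizontal position agreed to about 3 mm, and the 70 mm distance to the knob checked out.
- **Green housing:** no visible change from the first to the last picture in either fixed camera.
- **Robot:** clear of everything at 0.25 m height and still. Wrist forces in the readings stayed below 5 N, and the job took about 9.5 s.

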